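# Pass the yellow-lidded bearing tin through the dust lock

## Task

Pass the yellow-lidded tin from the staging deck through the two-door dust lock into the clean bay: slide the red outer door open, send the tin down the chute into the lock, shut the red door fully, and only then slide the blue inner door open so that the tin runs down to the end stop of the clean bay. The two doors must never both be open at once; leave the blue-lidded tin where it stands, and finish with the red door fully shut (the blue one may stay open).

Things in the scene. Friction and masses are not known exactly. Their poses are not given: they have to be found in the camera images.
- hatch: The dust lock, fixed. Origin on the bench under the middle of the crest, where the flat staging deck ends and the chute begins. z up; +y to the deck, -y down the chute; +x (away from the robot, within 12 degrees) is the way both doors slide open. In hatch y (mm): deck 0..170, red outer door -65, blue inner door -175, end stop of the white-walled clean bay -287. The lock chamber is the lane between the doors.
- crest (a point): Middle of the crest line on the deck top, 170 mm above the bench; axes as hatch. Deck: flat steel, hatch x -140..140 mm, no rim, only the two tins on it. Beyond, a smooth chute falls 28 degrees along -y: a tin whose middle passes the crest slides down until a shut door stops it. Side guides start here 120 mm apart, up to 26 mm above deck level, narrowing to a 76 mm lane at y -50 mm.
- chamber_mid (a point): Middle of the lock chamber's floor on the chute, 106 mm above the bench, half-way between the doors (hatch y -120 mm); axes as hatch. Chamber 76 mm wide, 110 mm long, under a clear roof about 55 mm above its floor.
- bay_mid (a point): Middle of the clean bay's sloping floor, 45 mm above the bench, hatch y -235 mm; axes as hatch. The bay is the last 76 mm wide part of the chute, with white side walls and end stop and a clear roof; a tin resting on the end stop has its centre about 20 mm farther along -y.
- outer_door (a joint): Slide of the red outer door, m: 0 shut, 0.085 fully open. Moves along the hatch's +x, stays where it is left, needs about 1.5 N. Starts shut or a little ajar. A tin needs about 0.07 to pass.
- outer_handle (a point): Top centre of the red door's upright handle post, 16 x 16 mm (sides along hatch x, y), 50 mm tall, on a bar 50 mm (x) by 12 mm, 10 mm high. Moves with the door: hatch x = joint value, y -65 mm, 250 mm above the bench. Push it sideways or pinch it from above. All around it within 70 mm is at least 45 mm lower than this point.
- inner_door (a joint): Slide of the blue inner door, m: 0 shut (its start), 0.085 fully open. Same direction, travel and force as the red door.
- inner_handle (a point): Top centre of the blue door's handle post, same but 75 mm tall; hatch x = joint value, y -175 mm, 217 mm above the bench. All around it within 70 mm is at least 45 mm lower than this point.
- yellow_tin_mid (a point): Centre (half-way up) of the round closed tin with the yellow lid: 60 mm diameter, 32 mm high, about 0.2 kg, standing on the deck.
- blue_tin_mid (a point): Centre of the tin with the blue lid, same size, also standing on the deck, about 150 mm from the yellow one; the two stand one on each side of the lane's line, either way round. To be left alone.
Mind the look-alikes: they are no part of the job. What is shaped like the part that bears yellow_tin_mid but purple or white is not meant.

How it is judged:
By the outcome, as a careful person would: the job done as asked, in the order asked, and still so for the second after the job is handed in, with the robot touching nothing.
It also fails if it takes over 67 s, if anything falls off the work surface, if the arm or the gripper's body presses on something with over 40 N, if the wrist force passes 120 N, or if a joint passes its speed limit or range.

## Robot

A 6-joint arm with a two-finger parallel gripper is mounted at the origin on the work surface. World frame = base frame: x ahead of the robot, y to its left, z up, the work surface at z = 0. Lengths are in m, angles in rad, forces in N, time in s.
With the tool pointing down it reaches from about 0.3 to 1 m from the base axis. Payload 5.1 kg.
Tool frame: the origin (TCP) lies on the centre line of the jaws, within the pads' length; the fingertips stand 11 mm ahead of it and the grasp point (between the pads) lies 8 mm behind it (finger_overhang is the distance from the TCP to the fingertips, in m); x points along the fingers, z is the direction in which the jaws open and shut, and the axes are right-handed (so a half turn about x gives the same grasp; the last joint's range is limited). The gripper opens to 95 mm and grips with 3 to 60 N. Pads are 20 mm wide; open, the fingers measure 119 mm over their backs; the gripper's body (75 mm by 180 mm) begins 59 mm behind the grasp point.
Start: joints at [-1.289, 0.124, 1.65, -0, 1.367, -0.083], TCP at [0.232, -0.607, 0.187] pointing down, gripper open.
Joint ranges: [-2.61, 2.61], [-1.02, 2.33], [0.03, 2.71], [-1.35, 4.49], [0.32, 2.68], [-2.91, 2.91]. Speed limits (rad/s): [2.57, 2.57, 3.14, 3.14, 3.14, 3.14].

## Interface

Orientations are given as a rotation vector (axis times angle).
In Python, from cell import * gives the robot as it stands.
- The arm moves only by the shell command python3 -m crank 'ROWS' [FORCE]. ROWS is JSON, one flat list of numbers, 5 for each row, row after row: the shift along the tool's x, y, z in units of 200 mm (1.0 is 200 mm), then the turn about the tool's x in units of 90 degrees (1.0 is 90 degrees), then the gripper command: -1 is shut, 1 is fully open, values between are in proportion. A call has exactly 5 rows; each row is the pose to reach, as a shift and turn from the pose commanded when the call began, along the tool's axes at that moment; what a row does not reach only later rows make up. A row lasts 1/8 s, in which the tool goes at most 62.5 mm and 10.7 degrees, less where a joint would pass 70% of its speed; a pose out of reach is approached as far as the arm can. A call with a number of a shift or a turn outside -1 to 1 is refused whole. A call with a gripper value outside its range is refused whole. The fingers move at their own pace and stop on an object; FORCE is the grip in N (left out, the last holds). Time passes only in rows, so rows that repeat a pose let the fingers close, or fill a call up. It gives the time, the measured TCP pose, the force and the opening at its end, in the units of the state.
- get_state(): the state, without advancing time (a new reading comes with each control period).
- capture(name): name is "side" or "top"; returns (picture, depth): 420x560x3 uint8, blue, green, red; 420x560 float32, m along the optical axis (not along the pixel's ray), 0 where there is no reading.
- camera_model(name): a dict with "camera_matrix" (3x3 intrinsics, pixels), "R" (3x3) and "t" (3): a world point X has camera coordinates R X + t. Camera axes: x right, y down, z forward; pixel columns grow to the right and rows downward; lengths in m; the calibration is good to about 2 mm. A picture is of the moment at which its call begins. camera_model takes no time and is no camera call.
- finish_job(): hands the job in, once; it reports no verdict.
The state is a dict: "clock": time; "q": joint angles; "dq": joint speeds; "joint_torque": joint torques, N m; "ee_pos": TCP position; "eef_rot": TCP orientation; "wrist_force": force on the tool from outside, world axes, zero at the start; "wrist_torque": the same for the moment, N m; "grip_width": finger opening in m.
Only numpy, scipy, OpenCV 4.12 (cv2) and the standard library are available. Lean on these libraries where they do the work, as an engineer would, in place of code of your own. Each camera call takes 0.05 s, during which the arm holds its last target.

## Working session

There is one attempt and no reset: what is moved stays moved. The work goes in short steps, Python scripts to look and compute and a shell command to move; the robot and the scene stay as the last step left them, time stands still between calls to the robot, and variables do not carry over. Pictures are saved under pics/ and viewed, and the job is handed in when it is done.

```bash
ls; mkdir -p pics; python3 - <<'E'
from cell import *
import cv2
s=get_state();print(s)
for n in("side","top"):
    p,d=capture(n);cv2.imwrite(f"pics/{n}0.png",p);m=camera_model(n);print(n,m)
    import numpy as np;np.save(f"{n}0.npy",d)
E
```

```text
pics
{'clock': 0.0, 'q': array([-1.28860192e+00,  1.24509698e-01,  1.65166106e+00, -3.10653180e-05,
        1.36748061e+00, -8.25852488e-02]), 'dq': array([ 0.00041372,  0.00141747, -0.00092714,  0.00043403,  0.00050968,
       -0.00069565]), 'joint_torque': array([-4.23229931e-04, -4.17611754e+01, -3.59929276e+01,  7.74846249e-02,
        4.92902705e-02, -2.02403903e-04]), 'ee_pos': array([ 0.23166271, -0.60657555,  0.18579178]), 'eef_rot': array([ 0.93770197,  1.36163194, -0.93558813]), 'wrist_force': array([ 0.05625323,  0.29223644, -0.83218188]), 'wrist_torque': array([ 0.02790558, -0.04264924, -0.04956404]), 'grip_width': 0.09510613753482557}
side {'camera_matrix': array([[454.01173649,   0.        , 285.13177435],
       [  0.        , 454.01173649, 211.97065463],
       [  0.        ,   0.        ,   1.        ]]), 'R': array([[-0.63352675, -0.77362848,  0.0119512 ],
       [-0.50433745,  0.401191  , -0.76464993],
       [ 0.58676025, -0.49045362, -0.64433505]]), 't': array([0.41221276, 0.38192524, 0.60897136])}
top {'camera_matrix': array([[427.73328916,   0.        , 276.41554268],
       [  0.        , 427.73328916, 211.27257026],
       [  0.        ,   0.        ,   1.        ]]), 'R': array([[ 0.0235589 , -0.99955465, -0.01831609],
       [-0.99693536, -0.02212218, -0.0750366 ],
       [ 0.07459799,  0.02002774, -0.99701255]]), 't': array([0.07019684, 0.56046876, 0.91404004])}
```

View pics/side0.png

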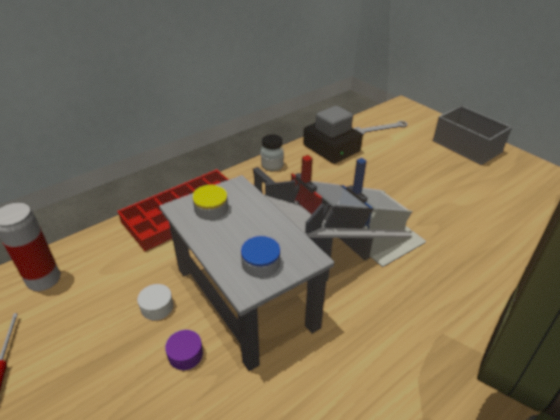

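View pics/top0.png

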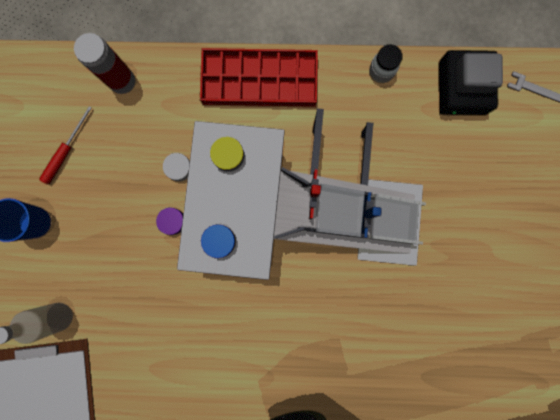

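Top view: yellow lid at (227,153), blue lid at (218,241), red post at about (315,187) and blue post at about (375,212). The white tin (176,167) and purple tin (171,221) stand on the bench. The yellow-lidded tin on the deck is the one that fits the description. Next I'll confirm it in a crop and measure.

```bash
cat > h.py <<'E'
import numpy as np,cv2
from cell import *
def pt(n,u,v,z=None,d=None):
    m=camera_model(n);K=m["camera_matrix"];R=m["R"];t=m["t"]
    r=np.linalg.inv(K)@np.array([u,v,1.])
    if d is not None: return R.T@(r*d-t)
    C=-R.T@t;w=R.T@r
    return C+w*(z-C[2])/w[2]
def ray(n,u,v):
    m=camera_model(n);r=m["R"].T@np.linalg.inv(m["camera_matrix"])@np.array([u,v,1.]);return -m["R"].T@m["t"],r/np.linalg.norm(r)
def tri(a,b):
    (c1,d1),(c2,d2)=ray(*a),ray(*b)
    A=np.stack([d1,-d2],1);s=np.linalg.lstsq(A,c2-c1,rcond=None)[0]
    p,q=c1+s[0]*d1,c2+s[1]*d2
    return (p+q)/2,np.linalg.norm(p-q)
def blobs(img,lo,hi,amin=20):
    h=cv2.cvtColor(img,cv2.COLOR_BGR2HSV);m=cv2.inRange(h,lo,hi)
    n,l,s,c=cv2.connectedComponentsWithStats(m)
    return [(s[i].tolist(),c[i].round(1).tolist()) for i in range(1,n) if s[i][4]>=amin],l
Y=((24,150,90),(34,255,255));B=((100,130,50),(125,255,255));RD=((0,170,70),(6,255,255))
def cloud(n,d):
    m=camera_model(n);v,u=np.mgrid[:420,:560]
    r=np.stack([u,v,np.ones_like(u)],-1)@np.linalg.inv(m["camera_matrix"]).T
    return (r*d[...,None]-m["t"])@m["R"]
E
python3 - <<'E'
from h import *
for n in("side","top"):
    im=cv2.imread(f"pics/{n}0.png");d=np.load(f"{n}0.npy");P=cloud(n,d)
    for k,c in dict(Y=Y,B=B,R=RD).items():
        print(n,k)
        bl,l=blobs(im,*c)
        for s,ce in bl:
            u,v=map(int,map(round,ce)); print("  ",s,ce,P[v,u].round(3))
P=cloud("top",np.load("top0.npy"));im=cv2.imread("pics/top0.png")
# deck mask
z=P[...,2]; m=((abs(z-.17)<.006)&(np.load("top0.npy")>0)).astype(np.uint8)
n,l,s,c=cv2.connectedComponentsWithStats(m);i=1+np.argmax(s[1:,4]);print(s[i])
cn,_=cv2.findContours((l==i).astype(np.uint8),0,2);c=max(cn,key=cv2.contourArea)
r=cv2.minAreaRect(c);print(r,cv2.boxPoints(r)); print("deck z",np.median(z[l==i]))
for q in cv2.boxPoints(r): print(pt("top",*q,z=np.median(z[l==i])).round(4))
cv2.imwrite("pics/crop0.png",np.hstack([cv2.resize(im[110:270,160:430],(800,474),interpolation=2)]))
si=cv2.imread("pics/side0.png");cv2.imwrite("pics/crop1.png",cv2.resize(si[140:300,150:420],(800,474),interpolation=2))
E
```

```text
side Y
   [193, 185, 34, 24, 628] [209.1, 196.1] [0.645 0.175 0.201]
side B
   [242, 237, 38, 29, 860] [260.2, 250.6] [0.485 0.187 0.202]
side R
   [303, 156, 8, 25, 143] [306.4, 166.4] [0.573 0.02  0.236]
   [118, 170, 108, 80, 2341] [158.4, 212.1] [0.861 0.19  0.031]
   [6, 241, 45, 38, 987] [29.3, 260.6] [0.823 0.456 0.08 ]
   [0, 360, 6, 23, 86] [1.8, 368.9] [0.678 0.559 0.019]
top Y
   [211, 138, 32, 31, 792] [226.3, 152.9] [0.648 0.172 0.2  ]
top B
   [367, 193, 4, 8, 27] [368.4, 196.5] [ 0.584 -0.095  0.133]
   [0, 199, 30, 42, 344] [19.7, 220.2] [0.528 0.661 0.002]
   [372, 207, 9, 9, 68] [375.9, 211.1] [ 0.548 -0.092  0.218]
   [201, 225, 34, 33, 862] [217.7, 240.9] [0.49  0.181 0.203]
   [364, 228, 4, 9, 25] [365.3, 231.8] [ 0.514 -0.09   0.13 ]
top R
   [200, 48, 118, 55, 5132] [259.8, 77.0] [0.857 0.126 0.028]
   [40, 143, 30, 41, 403] [53.9, 163.0] [0.655 0.579 0.025]
   [314, 170, 4, 9, 22] [315.1, 173.6] [0.615 0.012 0.19 ]
   [311, 185, 10, 9, 72] [315.3, 189.1] [0.58  0.015 0.251]
   [310, 208, 3, 10, 27] [311.0, 212.6] [0.544 0.018 0.191]
[  177   121   134   159 12234]
((246.41029357910156, 201.45358276367188), (122.63404846191406, 151.83261108398438), 6.788974285125732) [[176.54892 269.5891 ]
 [194.4975  118.82112]
 [316.27167 133.31805]
 [298.3231  284.08606]]
deck z 0.16930498890972911
[0.4366 0.2603 0.1693]
[0.7184 0.238  0.1693]
[0.695  0.0092 0.1693]
[0.4159 0.0371 0.1693]
```

```bash
ls pics
```

```text
crop0.png
crop1.png
side0.png
top0.png
```

View pics/crop0.png

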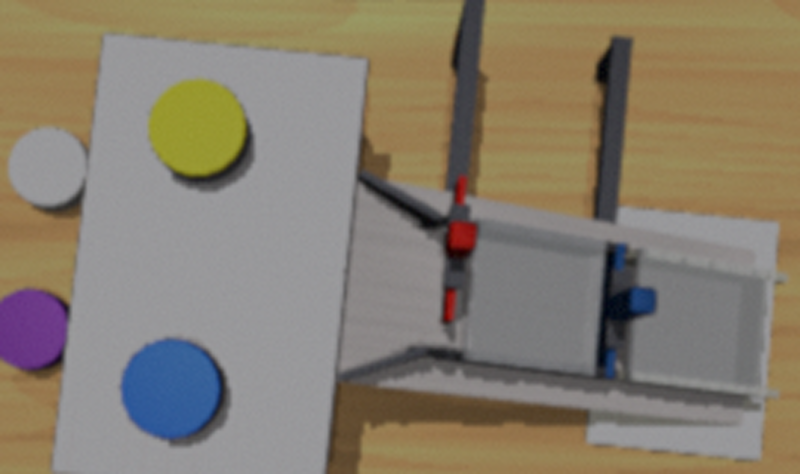

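View pics/crop1.png

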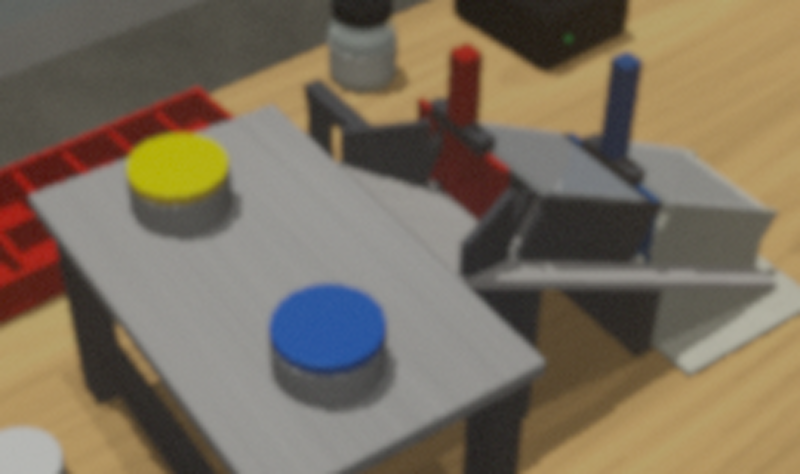

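```bash
python3 - <<'E'
from h import *
im=cv2.imread("pics/top0.png");P=cloud("top",np.load("top0.npy"))
# tins: fit circle at lid height via contour rays onto lid plane
for nm,c in(("Y",Y),("B",B)):
    bl,l=blobs(im,*c,400)
    for (x,y,w,h,a),ce in bl:
        if x<100: continue
        print(nm,"tri",end=" ")
        cs=blobs(cv2.imread("pics/side0.png"),*c,400)[0][0][1]
        print(*tri(("top",*ce),("side",*cs)),pt("top",*ce,z=.2).round(4))
# deck side line: world points on deck with cleaner restrict
z=P[...,2]
lab=((abs(z-.17)<.004)|(abs(z-.202)<.006)); v,u=np.nonzero(lab)
p=P[lab]
# deck edges far/near in hatch x: use line fit per y bins
ys=np.arange(.09,.23,.01);lo=[];hi=[]
for y in ys:
    q=p[(abs(p[:,1]-y)<.005)&(p[:,0]>.38)&(p[:,0]<.76)]; lo.append(q[:,0].min());hi.append(q[:,0].max())
print(np.polyfit(ys,lo,1),np.polyfit(ys,hi,1),np.round(lo,3),np.round(hi,3))
xs=np.arange(.46,.68,.01);hy=[]
for x in xs:
    q=p[(abs(p[:,0]-x)<.005)&(p[:,1]>.05)&(p[:,1]<.3)]; hy.append(q[:,1].max())
print(np.polyfit(xs,hy,1),np.round(hy,3))
# posts
si=cv2.imread("pics/side0.png")
print(tri(("top",315.3,189.1),("side",306.8,158)))
for a,b in(((315.3,189.1),.25),((375.9,211.1),.217)): print(pt("top",*a,z=b))
E
```

```text
Y tri [0.64905127 0.17235099 0.1972982 ] 0.0007186378685269069 [0.6482 0.1717 0.2   ]
B tri [0.49065233 0.18243976 0.19578062] 3.932341748080318e-05 [0.4907 0.1818 0.2   ]
[0.07986673 0.41607797] [0.08660306 0.6944841 ] [0.423 0.423 0.425 0.427 0.426 0.428 0.428 0.429 0.429 0.43  0.432 0.432
 0.433 0.433 0.435] [0.702 0.704 0.704 0.705 0.705 0.707 0.707 0.708 0.71  0.71  0.711 0.712
 0.713 0.713 0.714]
[-0.08004275  0.29539987] [0.259 0.258 0.257 0.256 0.255 0.254 0.254 0.252 0.253 0.252 0.25  0.25
 0.249 0.248 0.248 0.246 0.245 0.246 0.244 0.244 0.242 0.241 0.242]
(array([0.57991493, 0.01419659, 0.24632499]), np.float64(0.0012333999803014317))
[0.57987591 0.01489154 0.25      ]
[ 0.54820404 -0.09225758  0.217     ]
```

The crops confirm it: the yellow-lidded tin stands on the deck (crop 198,128), with white and purple decoys on the bench. The red door is about 23 mm ajar and the blue door is shut. Hatch yaw is about -4.7° and the crest is near (0.562, 0.080). The deck is at z 0.169 by depth. Triangulation puts the lids at about 0.197 and the red post top at 0.246–0.251.

```bash
cat >> h.py <<'E'
from scipy.spatial.transform import Rotation as Ro
A=np.arctan(-0.082);EX=np.array([np.cos(A),np.sin(A),0]);EY=np.array([-np.sin(A),np.cos(A),0]);O=np.array([.5622,.0806,0])
def W(x,y,z): return O+x*EX+y*EY+np.array([0,0,z])
def Hh(p): p=np.asarray(p)-O; return np.array([p@EX,p@EY,p[2]])
def go(x,y,z):
    s=get_state();R=Ro.from_rotvec(s["eef_rot"]).as_matrix();d=R.T@(W(x,y,z)-s["ee_pos"])
    zz=R[:,2]; c=EX if zz@EX>0 else -EX
    ang=np.degrees(np.arctan2(np.cross(zz,c)@R[:,0],zz@c))
    print("t",s["clock"],"hatch now",Hh(s["ee_pos"]).round(4),"shift units",(d/.2).round(3),"turn units",round(ang/90,3),"q6",s["q"][5].round(2),"F",s["wrist_force"].round(1),"w",s["grip_width"].round(4))
    return R
E
python3 - <<'E'
from h import *
print(go(.023,-.065,.32).round(3))
for p in([.5799,.0149,.25],[.5482,-.0923,.217],[.649,.1722,.186],[.4907,.1821,.186]): print(Hh(p).round(4))
E
```

```text
Traceback (most recent call last):
  File "h.py", line 33, in go
    print("t",s["clock"],"hatch now",Hh(s["ee_pos"]).round(4),"shift units",(d/.2).round(3),"turn units",round(ang/90,3),"q6",s["q"][5].round(2),"F",s["wrist_force"].round(1),"w",s["grip_width"].round(4))
                                                                                                                                                                                   ^^^^^^^^^^^^^^^^^^^^^
AttributeError: 'float' object has no attribute 'round'
```

```bash
sed -i 's/s\["grip_width"\].round(4)/round(float(s["grip_width"]),4)/' h.py
python3 - <<'E'
from h import *
print(go(.023,-.065,.32).round(3))
for p in([.5799,.0149,.25],[.5482,-.0923,.217],[.649,.1722,.186],[.4907,.1821,.186]): print(Hh(p).round(4))
E
```

```text
t 0.1 hatch now [-0.2733 -0.7119  0.1859] shift units [-0.666  2.733 -2.279] turn units -0.716 q6 -0.08 F [ 0.1  0.6 -0.4] w 0.0948
[[-0.001  0.934  0.357]
 [ 0.002  0.357 -0.934]
 [-1.     0.    -0.002]]
[ 0.023 -0.064  0.25 ]
[ 2.000e-04 -1.735e-01  2.170e-01]
[0.079  0.0984 0.186 ]
[-0.0796  0.0953  0.186 ]
```

```bash
python3 -m crank '[-0.31,0,0,-0.1,1, -0.6,0.1,-0.08,-0.2,1, -0.67,0.3,-0.25,-0.3,1, -0.67,0.5,-0.42,-0.4,1, -0.67,0.7,-0.6,-0.5,1]' && python3 -c "
from h import *
go(.023,-.065,.32)"
```

```text
clock: 0.72
ee_pos: [0.3203, -0.4437, 0.3209]
eef_rot: [0.326, 1.546, -0.326]
wrist_force: [1.4, -0.6, -0.2]
grip_width: 0.0947
t 0.725 hatch now [-0.1982 -0.5423  0.3209] shift units [0.005 2.617 0.262] turn units -0.213 q6 -0.63 F [ 1.4 -0.6 -0.2] w 0.0947
```

```bash
python3 -m crank '[0,0.25,0,-0.1,1, 0,0.5,0,-0.2,1, 0,0.7,0.1,-0.21,1, 0,0.9,0.1,-0.21,1, 0,1,0.1,-0.21,1]' && python3 -c "
from h import *
go(.023,-.065,.32)"
```

```text
clock: 1.35
ee_pos: [0.4203, -0.2689, 0.3205]
eef_rot: [0.07, 1.57, -0.069]
wrist_force: [-0.3, -0.0, -0.1]
grip_width: 0.0951
t 1.35 hatch now [-0.1129 -0.36    0.3205] shift units [0.003 1.48  0.669] turn units -0.004 q6 -0.59 F [-0.3 -0.  -0.1] w 0.0951
```

```bash
python3 -m crank '[0,0.25,0.12,0,1, 0,0.5,0.25,0,1, 0,0.75,0.35,0,1, 0,0.95,0.45,0,1, 0,1,0.5,0,1]' && python3 -m crank '[0,0.2,0.1,0,1, 0,0.4,0.17,0,1, 0,0.48,0.17,0,1, 0,0.48,0.17,0,1, 0,0.48,0.17,0,1]' && python3 -c "
from h import *
go(.023,-.065,.228)
p,d=capture('top');cv2.imwrite('pics/t1.png',p);p,d=capture('side');cv2.imwrite('pics/s1.png',p)"
```

```text
clock: 1.98
ee_pos: [0.538, -0.0786, 0.3204]
eef_rot: [0.069, 1.571, -0.069]
wrist_force: [-0.0, 0.3, -0.7]
grip_width: 0.0951
clock: 2.6
ee_pos: [0.5797, 0.0106, 0.3212]
eef_rot: [0.072, 1.57, -0.073]
wrist_force: [-0.3, 0.3, -0.5]
grip_width: 0.0952
t 2.6 hatch now [ 0.0231 -0.0683  0.3212] shift units [ 0.466  0.017 -0.001] turn units -0.006 q6 0.02 F [-0.3  0.3 -0.5] w 0.0952
```

View pics/s1.png

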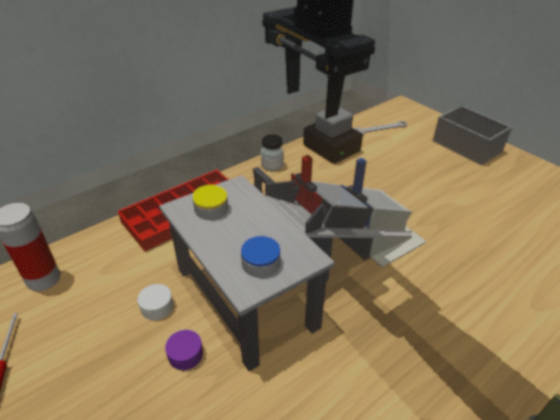

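The gripper (fingers at 293,75 and 333,100) stands above the red post (306,165), with nothing in the way. Lowering and pinching.

```bash
python3 -m crank '[0.2,0.015,0,0,1, 0.4,0.015,0,0,1, 0.46,0.015,0,0,1, 0.46,0.015,0,0,-1, 0.46,0.015,0,0,-1]' 15 && python3 -m crank '[0,0,0,0,-1, 0,0,0,0,-1, 0,0,0,0,-1, 0,0,0,0,-1, 0,0,0,0,-1]' && python3 -c "
from h import *
go(.085,-.065,.228)"
```

```text
clock: 3.32
ee_pos: [0.5814, 0.0145, 0.2315]
eef_rot: [0.071, 1.566, -0.072]
wrist_force: [-0.4, -0.1, 0.0]
grip_width: 0.08
clock: 3.95
ee_pos: [0.5803, 0.0149, 0.229]
eef_rot: [0.071, 1.57, -0.071]
wrist_force: [0.6, 0.6, -0.3]
grip_width: 0.0303
t 3.95 hatch now [ 0.0234 -0.064   0.229 ] shift units [ 0.005 -0.002  0.308] turn units -0.006 q6 0.02 F [ 0.6  0.6 -0.3] w 0.0303
```

```bash
python3 -m crank '[0,0,0,0,-1, 0,0,0,0,-1, 0,0,0.1,0,-1, 0,0,0.2,0,-1, 0,0,0.3,0,-1]' && python3 -m crank '[0,0,0.01,0,-1, 0,0,0.02,0,-1, 0,0,0.02,0,-1, 0,0,0.02,0,-1, 0,0,0.02,0,-1]' && python3 -c "
from h import *
go(.085,-.065,.228)"
```

```text
clock: 4.58
ee_pos: [0.6407, 0.0094, 0.229]
eef_rot: [0.071, 1.57, -0.071]
wrist_force: [0.4, 0.6, 0.3]
grip_width: 0.0003
clock: 5.2
ee_pos: [0.6438, 0.0091, 0.2292]
eef_rot: [0.071, 1.569, -0.071]
wrist_force: [0.1, -0.0, -0.1]
grip_width: 0.0006
t 5.2 hatch now [ 0.0872 -0.0646  0.2292] shift units [ 0.006 -0.002 -0.011] turn units -0.006 q6 0.02 F [ 0.1 -0.  -0.1] w 0.0006
```

The fingers closed to 0, so the post is not between them. Looking again.

```bash
python3 -c "
from h import *
p,d=capture('side');p2,d2=capture('top');np.save('t2.npy',d2);np.save('s2.npy',d);cv2.imwrite('pics/x2.png',np.hstack([cv2.resize(p[60:260,220:440],(400,364)),cv2.resize(p2[110:310,210:430],(400,364))]))"
```

```text
(no output)
```

View pics/x2.png

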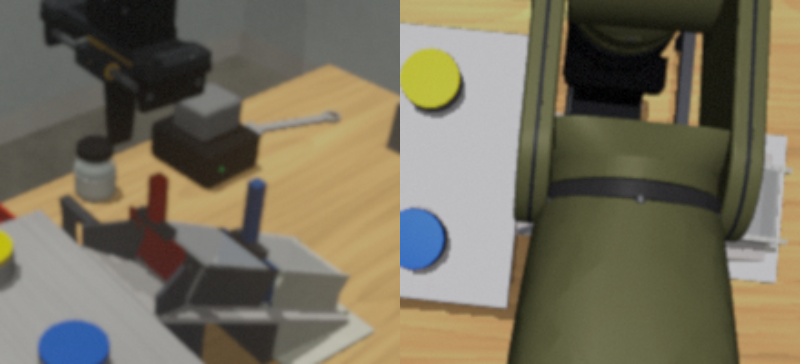

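```bash
python3 -c "
from h import *
m=camera_model('side')
def pr(n,X):
    m=camera_model(n);c=m['R']@X+m['t'];u=m['camera_matrix']@c;return (u[:2]/u[2]).round(1),c[2].round(3)
s=get_state()
print(pr('side',s['ee_pos']),pr('side',s['ee_pos']-[0,0,.011]),pr('side',np.array([.58,.0149,.25])))
P=cloud('side',np.load('s2.npy'))
for u,v in((287,130),(287,120),(290,110),(307,162)): print(u,v,P[v,u].round(3),np.load('s2.npy')[v,u])
"
```

```text
(array([285.1, 149.7]), np.float64(0.835)) (array([285.1, 154.8]), np.float64(0.842)) (array([306.2, 156.3]), np.float64(0.781))
287 130 [0.638 0.01  0.274] 0.8017974
287 120 [0.634 0.014 0.296] 0.7835047
290 110 [0.633 0.008 0.314] 0.7742655
307 162 [0.574 0.018 0.243] 0.7806383
```

```bash
python3 -c "
from h import *
p,d=capture('side');cv2.imwrite('pics/x3.png',cv2.resize(p[70:220,240:360],(480,600),interpolation=2))
P=cloud('side',d)
for v in range(118,160,3): print(v,P[v,284].round(3),p[v,284])
"
```

```text
118 [0.634 0.021 0.302] [19 27 28]
121 [0.635 0.02  0.296] [20 25 28]
124 [0.635 0.02  0.29 ] [20 26 27]
127 [0.637 0.018 0.283] [23 29 31]
130 [0.636 0.019 0.277] [25 27 32]
133 [0.636 0.019 0.272] [15 24 30]
136 [0.639 0.016 0.263] [21 27 31]
139 [ 1.927 -1.048 -0.747] [51 58 61]
142 [ 1.903 -1.028 -0.749] [75 84 90]
145 [ 0.944 -0.236 -0.   ] [ 91 136 162]
148 [ 0.93  -0.225  0.001] [101 149 175]
151 [ 0.921 -0.217 -0.001] [103 146 172]
154 [ 0.909 -0.207 -0.001] [100 142 165]
157 [ 0.898 -0.199 -0.002] [ 92 133 157]
```

View pics/x3.png

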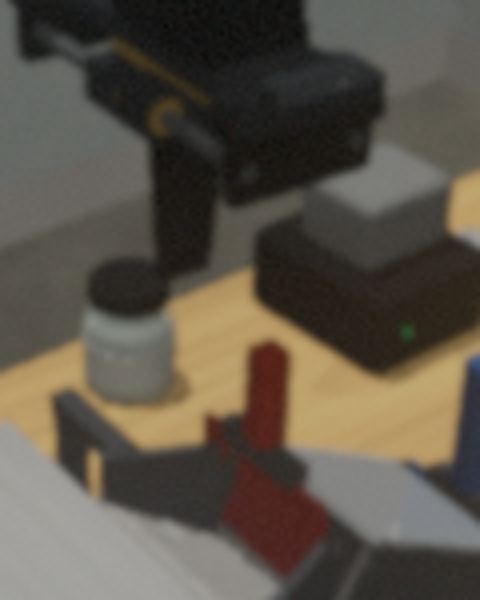

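The fingertip shows at about z 0.26, at (284,137), with depth and ray agreeing. The state and the stated overhang put it at 0.218, so the real fingertips are about 42 mm higher than reported. I'll check whether that offset is constant by measuring at another pose.

```bash
python3 -c "
import cell;print([n for n in dir(cell) if not n.startswith('__')]); print(getattr(cell,'finger_overhang',None))"
python3 -m crank '[0,0,-0.1,0,1, 0,0,-0.2,0,1, 0,0,-0.31,0,1, 0,0,-0.31,0,1, 0,0,-0.31,0,1]' && python3 -m crank '[0,0,0,0,1, 0,0,0,0,1, 0,0,0,0,1, 0,0,0,0,1, 0,0,0,0,1]' && python3 -c "
from h import *
go(.023,-.065,.228)
p,d=capture('side');cv2.imwrite('pics/x4.png',cv2.resize(p[40:200,230:370],(525,600),interpolation=2))
P=cloud('side',d);np.save('P4.npy',P)
"
```

```text
['Unreachable', 'camera_model', 'capture', 'finger_overhang', 'finish_job', 'get_state']
0.011
clock: 5.98
ee_pos: [0.5828, 0.0146, 0.2293]
eef_rot: [0.071, 1.569, -0.071]
wrist_force: [-0.3, 0.3, -0.8]
grip_width: 0.0451
clock: 6.6
ee_pos: [0.5823, 0.0147, 0.229]
eef_rot: [0.071, 1.57, -0.071]
wrist_force: [0.2, 0.0, 0.1]
grip_width: 0.0929
t 6.6 hatch now [ 0.0254 -0.0641  0.229 ] shift units [ 0.005 -0.005 -0.012] turn units -0.006 q6 0.02 F [0.2 0.  0.1] w 0.0929
```

View pics/x4.png

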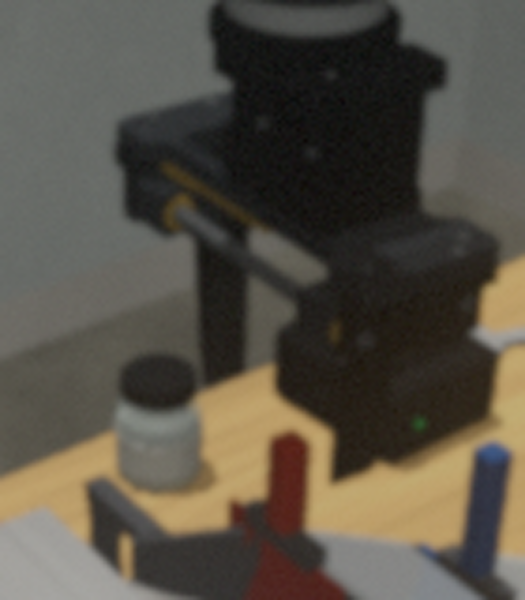

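```bash
python3 -c "
from h import *
P=np.load('P4.npy')
for u,v in((290,136),(290,139),(288,139),(292,139),(322,158),(322,162),(322,164),(326,160)): print(u,v,P[v,u].round(3),Hh(P[v,u]).round(3))
for u,v,x in((289,141,.06),(323,166,-.02)):
  # tip by ray at plane of hatch y=-.065+.01
  C,r=ray('side',u,v); k=((O-.055*EY-C)@EY)/(r@EY); print(Hh(C+k*r).round(3))
"
```

```text
290 136 [0.628 0.011 0.266] [ 0.071 -0.064  0.266]
290 139 [0.628 0.012 0.26 ] [ 0.071 -0.063  0.26 ]
288 139 [0.629 0.015 0.261] [ 0.072 -0.06   0.261]
292 139 [0.63  0.005 0.257] [ 0.074 -0.07   0.257]
322 158 [0.529 0.028 0.278] [-0.029 -0.056  0.278]
322 162 [0.53  0.026 0.269] [-0.027 -0.057  0.269]
322 164 [0.531 0.024 0.264] [-0.026 -0.059  0.264]
326 160 [0.53  0.017 0.27 ] [-0.027 -0.066  0.27 ]
[ 0.062 -0.055  0.264]
[-0.033 -0.055  0.265]
```

Both poses give tips at about 0.262 where the state implies 0.218, so the reported tool z is consistently about 43 mm low. x and y agree. I'll correct with tip z = reported z + 0.032 and lower accordingly.

```bash
cat >> h.py <<'E'
DZ=0.032 # tip z = ee z + DZ
def tip(x,y,zt): go(x,y,zt-DZ)
E
python3 -m crank '[0.1,0,-0.01,0,1, 0.2,0,-0.01,0,1, 0.2,0,-0.01,0,1, 0.2,0,-0.01,0,-1, 0.2,0,-0.01,0,-1]' 15 && python3 -m crank '[0,0,0,0,-1, 0,0,0,0,-1, 0,0,0,0,-1, 0,0,0,0,-1, 0,0,0,0,-1]' && python3 -m crank '[0,0,0,0,-1, 0,0,0,0,-1, 0,0,0,0,-1, 0,0,0,0,-1, 0,0,0,0,-1]' && python3 -c "
from h import *
tip(.085,-.065,.22)
p,d=capture('side');cv2.imwrite('pics/x5.png',cv2.resize(p[40:200,230:370],(525,600),interpolation=2))"
```

```text
clock: 7.28
ee_pos: [0.5808, 0.0148, 0.1899]
eef_rot: [0.071, 1.568, -0.071]
wrist_force: [0.5, -0.2, 0.7]
grip_width: 0.0803
clock: 7.9
ee_pos: [0.5803, 0.0148, 0.1891]
eef_rot: [0.071, 1.57, -0.071]
wrist_force: [0.6, -0.1, -0.1]
grip_width: 0.0309
clock: 8.52
ee_pos: [0.5802, 0.0149, 0.189]
eef_rot: [0.071, 1.57, -0.071]
wrist_force: [-0.9, -0.3, 1.1]
grip_width: 0.0156
t 8.525 hatch now [ 0.0233 -0.064   0.189 ] shift units [ 0.005 -0.002  0.308] turn units -0.006 q6 0.02 F [-0.9 -0.3  1.1] w 0.0156
```

View pics/x5.png

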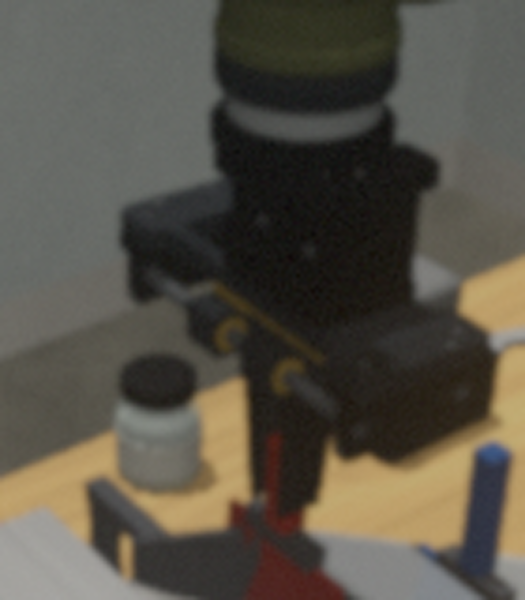

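The post is pinched at 15.6 mm, with the fingers around it at about (285,470) in the crop. Opening the door now.

```bash
python3 -m crank '[0,0,0.08,0,-1, 0,0,0.16,0,-1, 0,0,0.24,0,-1, 0,0,0.31,0,-1, 0,0,0.32,0,-1]' && python3 -m crank '[0,0,0,0,-1, 0,0,0,0,-1, 0,0,0,0,-1, 0,0,0,0,-1, 0,0,0,0,-1]' && python3 -c "
from h import *
tip(.085,-.065,.22)"
```

```text
clock: 9.2
ee_pos: [0.6415, 0.01, 0.1889]
eef_rot: [0.072, 1.58, -0.07]
wrist_force: [-18.0, 4.8, 7.8]
grip_width: 0.0163
clock: 9.82
ee_pos: [0.6415, 0.01, 0.1889]
eef_rot: [0.072, 1.578, -0.07]
wrist_force: [-14.3, 4.7, 5.3]
grip_width: 0.0163
t 9.825 hatch now [ 0.0848 -0.0639  0.1889] shift units [ 0.005 -0.005  0.001] turn units -0.006 q6 0.02 F [-14.3   4.7   5.3] w 0.0163
```

```bash
python3 -m crank '[0,0,-0.012,0,-1, 0,0,-0.012,0,1, 0,0,-0.012,0,1, 0,0,-0.012,0,1, 0,0,-0.012,0,1]' && python3 -m crank '[-0.1,0,0,0,1, -0.25,0,0,0,1, -0.4,0.05,0,0,1, -0.4,0.3,0,0,1, -0.4,0.6,-0.02,0,1]' && python3 -m crank '[0,0.1,-0.01,0,1, 0,0.21,-0.01,0,1, 0,0.21,-0.01,0,1, 0,0.21,-0.01,0,1, 0,0.21,-0.01,0,1]' && python3 -c "
from h import *
tip(.079,.0984,.176)
p,d=capture('side');cv2.imwrite('pics/x6.png',cv2.resize(p[20:260,130:410],(700,600),interpolation=2))"
```

```text
clock: 10.45
ee_pos: [0.6418, 0.009, 0.189]
eef_rot: [0.071, 1.569, -0.072]
wrist_force: [-0.2, -1.0, -0.7]
grip_width: 0.0504
clock: 11.08
ee_pos: [0.6496, 0.1296, 0.2721]
eef_rot: [0.074, 1.566, -0.073]
wrist_force: [-0.0, -0.3, 0.9]
grip_width: 0.0945
clock: 11.7
ee_pos: [0.6505, 0.1699, 0.2691]
eef_rot: [0.072, 1.57, -0.073]
wrist_force: [0.1, 0.7, -0.5]
grip_width: 0.095
t 11.7 hatch now [0.0807 0.0963 0.2691] shift units [ 0.625  0.011 -0.009] turn units -0.007 q6 0.27 F [ 0.1  0.7 -0.5] w 0.095
```

View pics/x6.png

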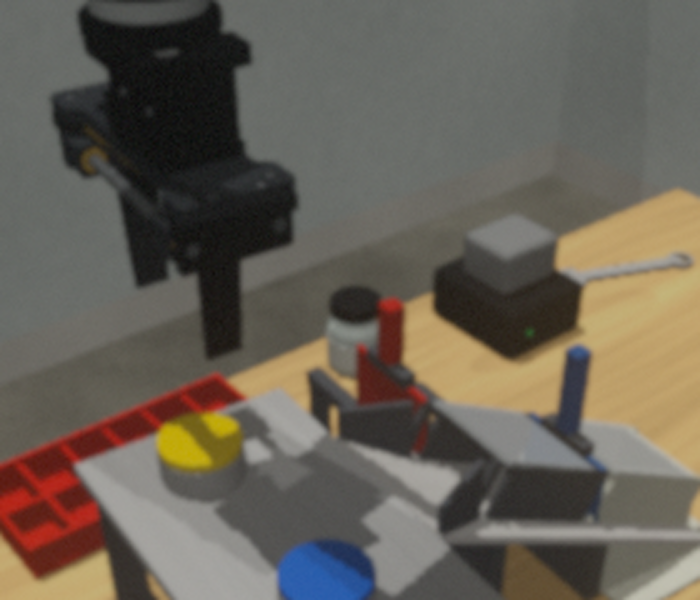

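The red door is open (post at crop 390,330) and the gripper straddles the yellow tin (200,450). Lowering to grip it.

```bash
python3 -m crank '[0.25,0.01,-0.008,0,1, 0.45,0.01,-0.008,0,1, 0.55,0.01,-0.008,0,1, 0.605,0.01,-0.008,0,1, 0.605,0.01,-0.008,0,1]' && python3 -m crank '[0,0,0,0,-1, 0,0,0,0,-1, 0,0,0,0,-1, 0,0,0,0,-1, 0,0,0,0,-1]' 20 && python3 -c "
from h import *
tip(0.0,.03,.176)
p,d=capture('side');cv2.imwrite('pics/x7.png',cv2.resize(p[20:260,130:410],(700,600),interpolation=2))"
```

```text
clock: 12.38
ee_pos: [0.6493, 0.1732, 0.1485]
eef_rot: [0.071, 1.569, -0.071]
wrist_force: [-0.2, -0.9, 0.7]
grip_width: 0.0952
clock: 13.0
ee_pos: [0.649, 0.1733, 0.1484]
eef_rot: [0.071, 1.569, -0.071]
wrist_force: [-0.4, -0.1, 0.9]
grip_width: 0.0592
t 13.0 hatch now [0.0789 0.0995 0.1484] shift units [ 0.022 -0.351 -0.392] turn units -0.006 q6 0.27 F [-0.4 -0.1  0.9] w 0.0592
```

View pics/x7.png

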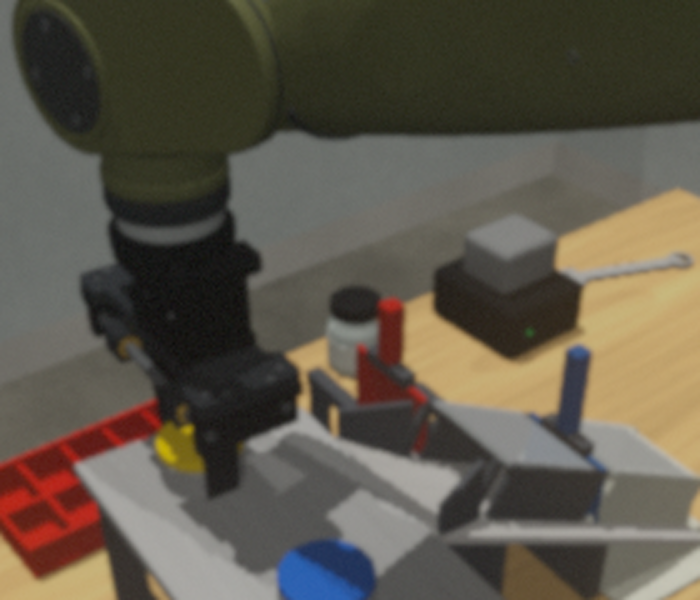

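```bash
python3 -m crank '[-0.03,0,0,0,-1, -0.03,-0.12,0,0,-1, -0.03,-0.24,-0.1,0,-1, -0.03,-0.33,-0.25,0,-1, -0.03,-0.33,-0.395,0,-1]' && python3 -m crank '[0,0,0,0,-1, 0.03,0,0,0,-1, 0.03,0,0,0,-1, 0.03,0,0,0,0.6, 0.03,0,0,0,0.6]' && python3 -c "
from h import *
tip(0.0,.03,.176)
p,d=capture('side');cv2.imwrite('pics/x8.png',cv2.resize(p[20:260,130:410],(700,600),interpolation=2))"
```

```text
clock: 13.68
ee_pos: [0.563, 0.1123, 0.1535]
eef_rot: [0.073, 1.57, -0.074]
wrist_force: [0.5, -0.1, -1.8]
grip_width: 0.0598
clock: 14.3
ee_pos: [0.5646, 0.1148, 0.1481]
eef_rot: [0.071, 1.57, -0.071]
wrist_force: [-0.3, -0.7, 0.1]
grip_width: 0.0733
t 14.3 hatch now [-0.0004  0.0343  0.1481] shift units [ 0.02  -0.021  0.002] turn units -0.006 q6 0.2 F [-0.3 -0.7  0.1] w 0.0733
```

View pics/x8.png

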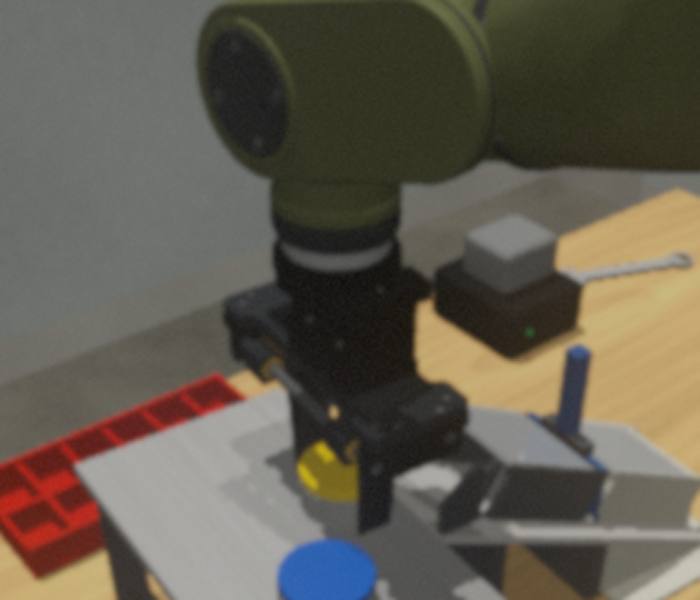

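```bash
python3 -m crank '[-0.1,0,0,0,0.6, -0.25,0,0,0,0.6, -0.25,0.1,0,0,-0.4, -0.25,0.27,0,0,-0.4, -0.25,0.27,0,0,-0.4]' && python3 -m crank '[0,0,0,0,-0.4, 0,0,0,0,-0.4, 0,0,0,0,-0.4, 0.15,0,0,0,-0.4, 0.25,0,0,0,-0.4]' && python3 -c "
from h import *
tip(0.0,.085,.18)
p,d=capture('side');cv2.imwrite('pics/x9.png',cv2.resize(p[20:260,130:410],(700,600),interpolation=2))
P=cloud('side',d);bl,l=blobs(p,*Y,100);print(bl);[print(Hh(pt('side',*c,z=.2)).round(3)) for s,c in bl]"
```

```text
clock: 14.98
ee_pos: [0.5688, 0.1708, 0.1978]
eef_rot: [0.069, 1.57, -0.069]
wrist_force: [0.6, -1.2, 0.0]
grip_width: 0.0512
clock: 15.6
ee_pos: [0.5687, 0.168, 0.1467]
eef_rot: [0.072, 1.571, -0.072]
wrist_force: [-0.5, 0.7, -0.7]
grip_width: 0.0287
t 15.6 hatch now [-0.0006  0.0876  0.1467] shift units [-0.006 -0.013  0.003] turn units -0.006 q6 0.29 F [-0.5  0.7 -0.7] w 0.0287
[]
```

View pics/x9.png

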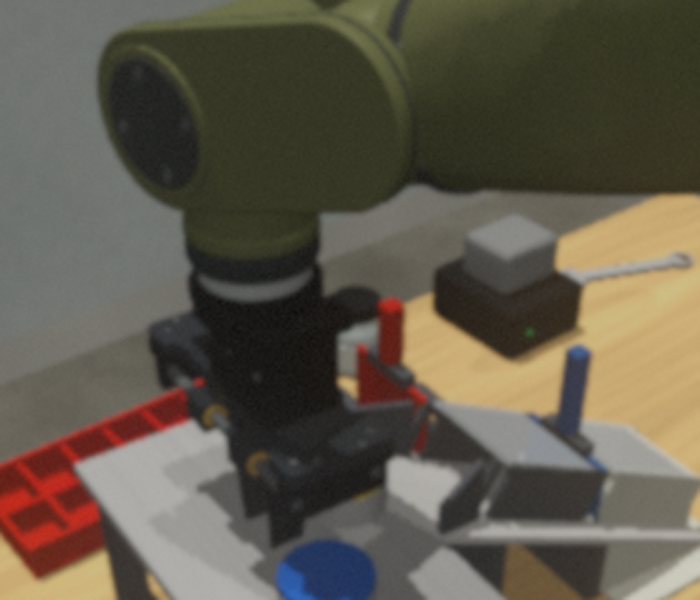

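Fingers are behind the yellow tin (a yellow sliver shows at 370,495) and clear of the blue tin. Pushing gently over the crest.

```bash
python3 -m crank '[0,-0.06,0,0,-0.4, 0,-0.12,0,0,-0.4, 0,-0.17,0,0,-0.4, 0,-0.22,0,0,-0.4, 0,-0.26,0,0,-0.4]' && python3 -m crank '[0,-0.02,0,0,-0.4, 0,-0.04,0,0,-0.4, 0,-0.06,0,0,-0.4, 0,-0.06,0,0,-0.4, 0,-0.06,0,0,-0.4]' && python3 -c "
from h import *
tip(0.0,.085,.18)
p,d=capture('side');cv2.imwrite('pics/x10.png',cv2.resize(p[20:260,130:410],(700,600),interpolation=2))"
```

```text
clock: 16.27
ee_pos: [0.5649, 0.1162, 0.149]
eef_rot: [0.072, 1.568, -0.071]
wrist_force: [0.1, 1.8, 1.6]
grip_width: 0.0286
clock: 16.9
ee_pos: [0.563, 0.1046, 0.1476]
eef_rot: [0.071, 1.571, -0.072]
wrist_force: [0.3, 0.3, -0.3]
grip_width: 0.0286
t 16.9 hatch now [-0.0011  0.024   0.1476] shift units [-0.002  0.305  0.003] turn units -0.006 q6 0.18 F [ 0.3  0.3 -0.3] w 0.0286
```

View pics/x10.png

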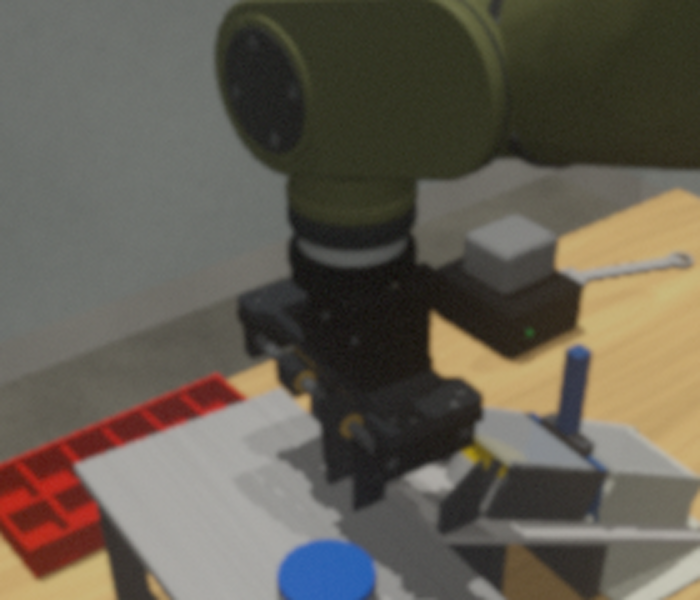

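Yellow shows at (480,460), at the mouth of the chamber. It may still be sliding, so I'll raise the gripper clear and look.

```bash
python3 -m crank '[-0.15,0,0,0,-0.4, -0.4,0.1,0,0,-0.4, -0.6,0.3,0,0,-0.4, -0.6,0.6,0,0,0, -0.6,0.8,0,0,1]' && python3 -c "
from h import *
p,d=capture('side');cv2.imwrite('pics/x11.png',cv2.resize(p[20:260,130:410],(700,600),interpolation=2))
p,d=capture('top');cv2.imwrite('pics/x12.png',cv2.resize(p[110:310,160:430],(800,592),interpolation=2))"
```

```text
clock: 17.58
ee_pos: [0.578, 0.2664, 0.2689]
eef_rot: [0.071, 1.568, -0.07]
wrist_force: [-0.1, 0.0, 0.3]
grip_width: 0.0433
```

View pics/x11.png

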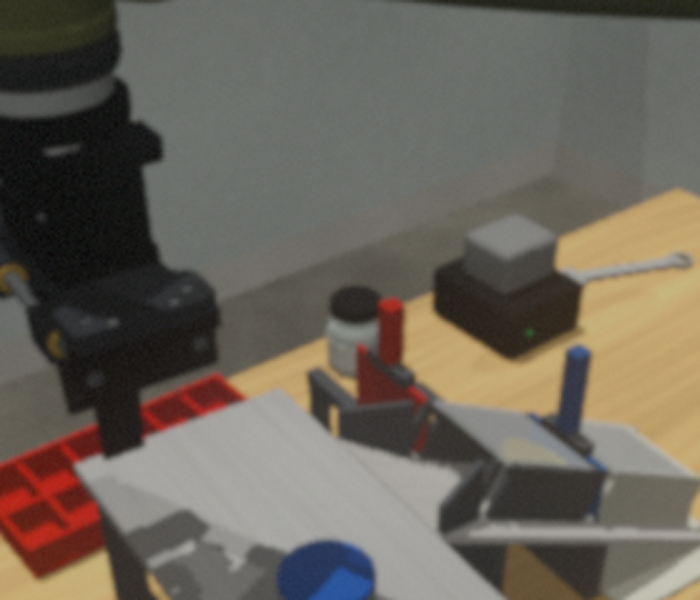

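View pics/x12.png

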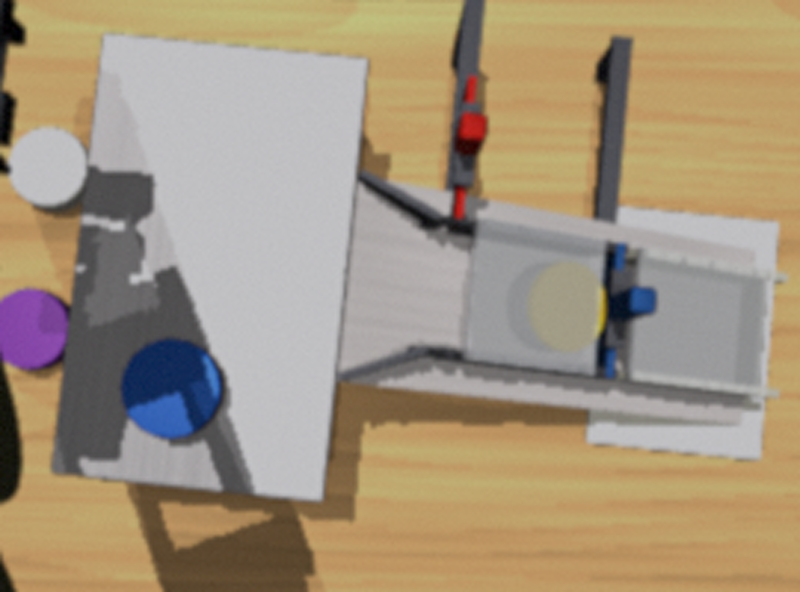

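The yellow tin rests in the chamber against the shut blue door (top crop 567,305). The blue tin is unmoved at (172,388). Returning to the red post (crop 472,132).

```bash
python3 -m crank '[0,-0.25,0.1,0,1, 0,-0.5,0.2,0,1, 0,-0.75,0.3,0,1, 0,-0.95,0.4,0,1, 0,-0.95,0.42,0,1]' && python3 -c "
from h import *
tip(.084,-.065,.22)"
```

```text
clock: 18.3
ee_pos: [0.6446, 0.0637, 0.2676]
eef_rot: [0.074, 1.57, -0.076]
wrist_force: [-1.0, 1.2, 0.3]
grip_width: 0.094
t 18.3 hatch now [ 0.0835 -0.0101  0.2676] shift units [ 0.398 -0.274  0.007] turn units -0.009 q6 0.11 F [-1.   1.2  0.3] w 0.094
```

```bash
python3 -m crank '[0,-0.14,0,0,1, 0,-0.27,0,0,1, 0,-0.27,0,0,1, 0.2,-0.27,0,0,1, 0.39,-0.27,0,0,1]' && python3 -m crank '[0,0,0,0,1, 0,0,0,0,-1, 0,0,0,0,-1, 0,0,0,0,-1, 0,0,0,0,-1]' 15 && python3 -m crank '[0,0,0,0,-1, 0,0,0,0,-1, 0,0,0,0,-1, 0,0,0,0,-1, 0,0,0,0,-1]' && python3 -m crank '[0,0,0,0,-1, 0,0,0,0,-1, 0,0,0,0,-1, 0,0,0,0,-1, 0,0,0,0,-1]' && python3 -c "
from h import *
tip(0,-.065,.22)"
```

```text
clock: 18.92
ee_pos: [0.6396, 0.0149, 0.1897]
eef_rot: [0.071, 1.568, -0.07]
wrist_force: [1.2, 0.4, 0.9]
grip_width: 0.095
clock: 19.55
ee_pos: [0.6398, 0.0135, 0.191]
eef_rot: [0.071, 1.568, -0.071]
wrist_force: [0.2, 0.2, 1.2]
grip_width: 0.0605
clock: 20.18
ee_pos: [0.6396, 0.0134, 0.19]
eef_rot: [0.071, 1.569, -0.071]
wrist_force: [1.9, -0.1, -1.3]
grip_width: 0.016
clock: 20.8
ee_pos: [0.6394, 0.0135, 0.19]
eef_rot: [0.071, 1.57, -0.071]
wrist_force: [1.4, -0.9, -0.3]
grip_width: 0.016
t 20.8 hatch now [ 0.0824 -0.0606  0.19  ] shift units [ 0.01  -0.026 -0.412] turn units -0.006 q6 0.03 F [ 1.4 -0.9 -0.3] w 0.016
```

```bash
python3 -m crank '[0,0,-0.08,0,-1, 0,0,-0.17,0,-1, 0,0,-0.26,0,-1, 0,0,-0.34,0,-1, 0,0,-0.4,0,-1]' && python3 -m crank '[0,0,-0.01,0,-1, 0,0,-0.02,0,-1, 0,0,-0.025,0,-1, 0,0,-0.025,0,-1, 0,0,-0.025,0,-1]' && python3 -c "
from h import *
tip(0,-.065,.22)"
```

```text
clock: 21.42
ee_pos: [0.5585, 0.0199, 0.19]
eef_rot: [0.07, 1.57, -0.073]
wrist_force: [1.4, -5.9, -1.6]
grip_width: 0.0159
clock: 22.05
ee_pos: [0.5574, 0.02, 0.19]
eef_rot: [0.07, 1.562, -0.073]
wrist_force: [14.1, -6.3, -7.5]
grip_width: 0.0157
t 22.05 hatch now [ 0.0002 -0.0608  0.19  ] shift units [ 0.01  -0.021 -0.001] turn units -0.006 q6 0.03 F [14.1 -6.3 -7.5] w 0.0157
```

```bash
python3 -m crank '[0,0,0,0,1, 0,0,0,0,1, 0,0,0,0,1, 0,0,0,0,1, 0,0,0,0,1]' && python3 -m crank '[-0.15,0,0,0,1, -0.4,0,0,0,1, -0.42,0.3,0,0,1, -0.42,0.6,0,0,1, -0.42,0.9,0,0,1]' && python3 -c "
from h import *
p,d=capture('side')
p2,d2=capture('top');cv2.imwrite('pics/x14.png',np.hstack([cv2.resize(p2[110:310,230:430],(400,400),interpolation=2),cv2.resize(p[120:270,240:390],(400,400),interpolation=2)]))
bl,l=blobs(p2,*RD,8)
for s,c in bl:
  if 295<c[0]<325: print(s,c,Hh(pt('top',*c,z=.25)).round(4))
go(0,-.175,.3)"
```

```text
clock: 22.68
ee_pos: [0.5547, 0.0214, 0.1901]
eef_rot: [0.071, 1.57, -0.071]
wrist_force: [0.6, 0.3, -0.3]
grip_width: 0.0607
clock: 23.3
ee_pos: [0.5712, 0.2021, 0.2745]
eef_rot: [0.072, 1.569, -0.072]
wrist_force: [0.4, 0.1, -0.4]
grip_width: 0.0946
[312, 183, 5, 8, 27] [313.8, 186.7] [ 0.0267 -0.0612  0.25  ]
[310, 199, 9, 10, 76] [314.1, 203.2] [-0.0006 -0.0644  0.25  ]
[309, 220, 3, 11, 31] [310.0, 225.3] [-0.0376 -0.0613  0.25  ]
t 23.4 hatch now [-0.0019  0.125   0.2737] shift units [-0.134 -1.5    0.014] turn units -0.002 q6 0.34 F [ 0.2 -1.2 -0.3] w 0.0953
```

View pics/x14.png

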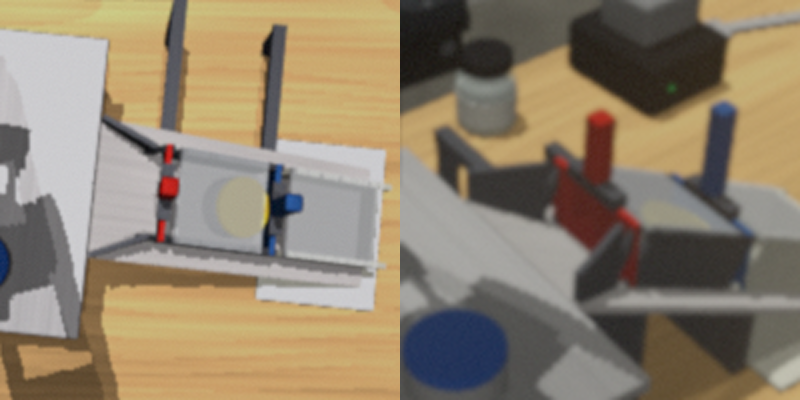

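The red door is shut: its post measures at hatch x ≈ -0.0006, and the panel (right crop 597,220) closes the lane. The tin is in the chamber at (240,205). Moving to the blue post at tip height above 0.3, clear of the red post.

```bash
python3 -m crank '[0,-0.25,0.01,0,1, 0,-0.5,0.01,0,1, 0,-0.75,0.01,0,1, 0,-0.95,0.01,0,1, 0,-1,0.01,0,1]' && python3 -m crank '[0,-0.25,0,0,1, 0,-0.5,0,0,1, 0,-0.5,0,0,1, 0,-0.5,0,0,1, 0,-0.5,0,0,1]' && python3 -c "
from h import *
tip(0,-.174,.187)"
```

```text
clock: 24.02
ee_pos: [0.5545, -0.0012, 0.2741]
eef_rot: [0.074, 1.57, -0.074]
wrist_force: [0.2, 0.1, 0.5]
grip_width: 0.0953
clock: 24.65
ee_pos: [0.5461, -0.0972, 0.2741]
eef_rot: [0.07, 1.57, -0.07]
wrist_force: [-0.7, 0.2, -0.0]
grip_width: 0.0951
t 24.65 hatch now [-0.0015 -0.1785  0.2741] shift units [0.595 0.023 0.008] turn units -0.005 q6 -0.18 F [-0.7  0.2 -0. ] w 0.0951
```

```bash
python3 -m crank '[0.2,0.023,0.008,0,1, 0.4,0.023,0.008,0,1, 0.59,0.023,0.008,0,1, 0.59,0.023,0.008,0,1, 0.59,0.023,0.008,0,-1]' && python3 -m crank '[0,0,0,0,-1, 0,0,0,0,-1, 0,0,0,0,-1, 0,0,0,0,-1, 0,0,0,0,-1]' 15 && python3 -m crank '[0,0,0,0,-1, 0,0,0,0,-1, 0,0,0,0,-1, 0,0,0,0,-1, 0,0,0,0,-1]' && python3 -c "
from h import *
tip(.085,-.175,.187)
p,d=capture('side');cv2.imwrite('pics/x15.png',cv2.resize(p[60:260,240:440],(600,600),interpolation=2))"
```

```text
clock: 25.28
ee_pos: [0.5489, -0.0936, 0.1578]
eef_rot: [0.07, 1.568, -0.071]
wrist_force: [0.2, 0.8, -0.3]
grip_width: 0.0895
clock: 25.9
ee_pos: [0.5479, -0.0941, 0.1561]
eef_rot: [0.071, 1.57, -0.071]
wrist_force: [-0.2, -0.3, -0.5]
grip_width: 0.0407
clock: 26.52
ee_pos: [0.5482, -0.0941, 0.156]
eef_rot: [0.071, 1.569, -0.071]
wrist_force: [2.9, 0.2, -1.1]
grip_width: 0.016
t 26.525 hatch now [ 0.0003 -0.1752  0.156 ] shift units [0.006 0.005 0.423] turn units -0.006 q6 -0.18 F [ 2.9  0.2 -1.1] w 0.016
```

View pics/x15.png

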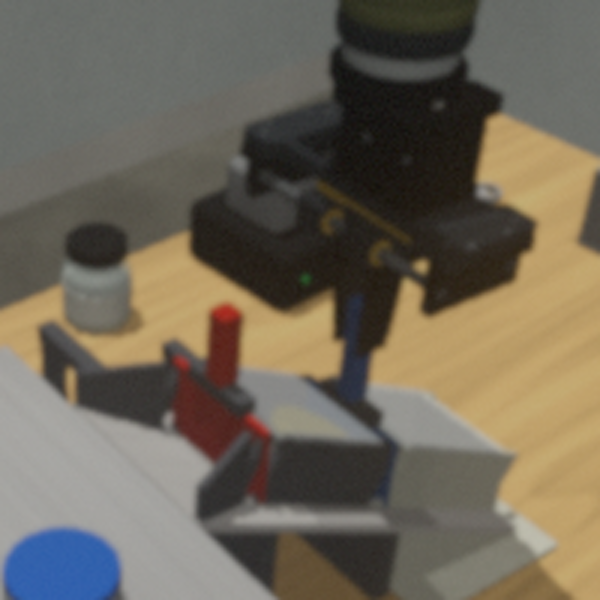

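The blue post is pinched (355,340) and the red door is still shut (225,350). Opening the blue door.

```bash
python3 -m crank '[0,0,0.08,0,-1, 0,0,0.17,0,-1, 0,0,0.26,0,-1, 0,0,0.34,0,-1, 0,0,0.42,0,-1]' && python3 -m crank '[0,0,0.01,0,-1, 0,0,0.01,0,-1, 0,0,0.01,0,-1, 0,0,0.01,0,-1, 0,0,0.01,0,-1]' && python3 -c "
from h import *
tip(.085,-.175,.187)"
```

```text
clock: 27.2
ee_pos: [0.6326, -0.1008, 0.156]
eef_rot: [0.072, 1.57, -0.07]
wrist_force: [-1.7, 6.3, 2.1]
grip_width: 0.016
clock: 27.82
ee_pos: [0.6328, -0.1008, 0.156]
eef_rot: [0.072, 1.573, -0.07]
wrist_force: [-5.8, 4.4, 3.0]
grip_width: 0.0158
t 27.825 hatch now [ 0.0852 -0.1751  0.156 ] shift units [ 0.005  0.    -0.001] turn units -0.006 q6 -0.15 F [-5.8  4.4  3. ] w 0.0158
```

```bash
python3 -m crank '[0,0,-0.01,0,-1, 0,0,-0.01,0,1, 0,0,-0.01,0,1, 0,0,-0.01,0,1, 0,0,-0.01,0,1]' && python3 -m crank '[-0.15,0,0,0,1, -0.4,0,0,0,1, -0.6,0,0,0,1, -0.6,-0.4,0,0,1, -0.6,-0.7,0,0,1]' && python3 -m crank '[0,-0.2,-0.2,0,1, 0,-0.4,-0.4,0,1, 0,-0.6,-0.6,0,1, 0,-0.6,-0.7,0,1, 0,-0.6,-0.7,0,1]' && python3 -c "
from h import *
p,d=capture('side')
p2,d2=capture('top');cv2.imwrite('pics/x16.png',np.hstack([cv2.resize(p2[110:310,230:430],(400,400),interpolation=2),cv2.resize(p[120:270,240:390],(400,400),interpolation=2)]))
cv2.imwrite('pics/x17.png',p2)
for n,c,z in(('R',RD,.25),('B',B,.217),('Y',Y,.07)):
  for s,c in blobs(p2,*c,8)[0]:
    if 200<c[0]<440 and c[1]>120: print(n,s,c,Hh(pt('top',*c,z=z)).round(4), pt('top',*c,z=.2).round(4))
print(get_state()['ee_pos'])"
```

```text
clock: 28.45
ee_pos: [0.6316, -0.102, 0.1561]
eef_rot: [0.071, 1.569, -0.072]
wrist_force: [-0.2, 0.2, -0.4]
grip_width: 0.0507
clock: 29.08
ee_pos: [0.6206, -0.2271, 0.2775]
eef_rot: [0.069, 1.567, -0.071]
wrist_force: [-0.5, 0.1, 0.0]
grip_width: 0.0944
clock: 29.7
ee_pos: [0.469, -0.3336, 0.2765]
eef_rot: [0.072, 1.569, -0.073]
wrist_force: [0.4, 0.2, 1.0]
grip_width: 0.0949
R [312, 183, 5, 8, 25] [313.9, 186.7] [ 0.0267 -0.0613  0.25  ] [0.5906 0.0139 0.2   ]
R [310, 199, 9, 9, 73] [314.0, 203.1] [-0.0004 -0.0642  0.25  ] [0.5613 0.0133 0.2   ]
R [309, 220, 3, 11, 30] [310.0, 225.2] [-0.0374 -0.0613  0.25  ] [0.5221 0.0196 0.2   ]
B [371, 150, 3, 7, 17] [371.9, 152.8] [ 0.1008 -0.1576  0.217 ] [ 0.6535 -0.0881  0.2   ]
B [376, 160, 9, 8, 63] [380.1, 163.3] [ 0.0839 -0.1733  0.217 ] [ 0.6349 -0.1028  0.2   ]
B [368, 184, 3, 10, 28] [369.1, 188.5] [ 0.038  -0.1583  0.217 ] [ 0.5894 -0.0836  0.2   ]
B [201, 225, 34, 33, 860] [217.7, 240.9] [-0.0794  0.0924  0.217 ] [0.4907 0.1818 0.2   ]
[ 0.47032921 -0.33295708  0.27624456]
```

View pics/x16.png

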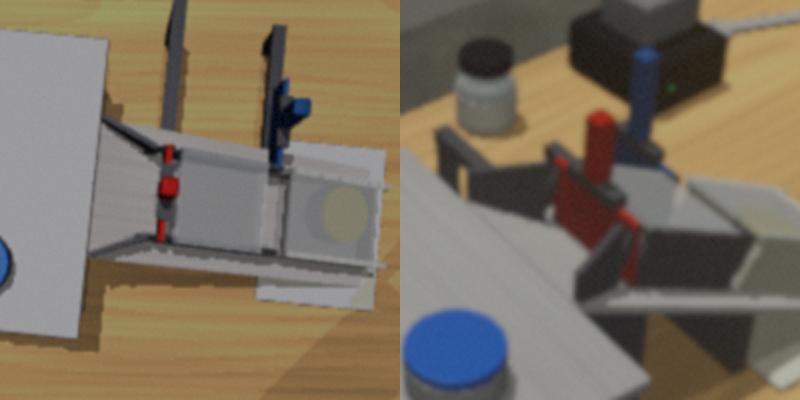

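The tin shows at the end stop of the bay (top crop 345,215). Red is shut, blue is open and the blue tin is at the same pixels as at the start. A quick position check, then handing in.

```bash
python3 -c "
from h import *
print(Hh(pt('top',402.5,217.5,z=.06)).round(4))
s=get_state();print(s['clock'],s['wrist_force']);finish_job()"
```

```text
[ 0.0079 -0.2617  0.06  ]
29.8 [-0.07247267 -0.77103012 -0.74111835]
the job is handed in; nothing more can be done
```

The yellow-lidded tin went through the dust lock and is resting at the end stop of the clean bay. I handed the job in at 29.8 s. I opened the red door, pushed the tin over the crest into the lock and shut the red door against its stop. Only then did I open the blue one.

**Last checks (top view):**

| Item | Measured | Expected |
|---|---|---|
| Tin position along the chute (hatch y) | about -0.26 m | about -0.255 m |
| Red post (hatch x) | -0.0004 m, fully shut | 0 |
| Blue post (hatch x) | 0.084 m, open | 0.085 m |
| Blue-lidded tin | same pixels as at the start | unmoved |

**Disagreement:** the fingertips are about 43 mm higher than the reported tool height and stated overhang imply. My first grip on the red post therefore closed on air and moved nothing. I measured the offset in the side view, corrected for it, and every later grip held. The highest wrist force I read was about 20 N.

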